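# Raise a reservoir bottle stand by one hole of its snap-button tube

### The job

Raise the reservoir bottle on the small telescopic stand by one hole: pinch its two spring snap buttons flush with the black grip panels, slide the square sleeve up until both buttons click out through the next pair of holes, without pulling hard against them, and let go only then so that the bottle does not drop. Then prove the lock by pushing straight down on the black top cap with shut fingertips, about 10 N for a good half second, and leave the bottle upright in its cup and the other things where they were.

Things in the scene. Friction and masses are not known exactly. Their poses are not given: they have to be found in the camera images.
- grip_panel (a point): Point on the upright sleeve's axis, level with its top holes, midway between two black rubber grip panels (on its +y and -y faces, 24 mm wide, from 20 mm below to 20 mm above this point, 28.4 mm over both): pinch here along y. Moves with the sleeve. z up, x to the bottle. At the start a brass snap button stands 5 mm out of the hole in each panel (38 mm over both). 60 mm free beside the panels.
- sleeve: The sliding sleeve: grey steel tube, 26 mm square, 138 mm long, with a white bottle cup on a bracket at its foot. Origin and axes as grip_panel, 23 mm below the tube's upper end. Cup axis 62 mm along +x; cup 53 mm wide, 30 mm high, its inner floor 97 mm below the origin. With cup and bottle it weighs 0.5 to 0.62 kg and falls if let go unlocked.
- sleeve_slide (a joint): Rise of the sleeve on its post, m. About -0.001 at the start, resting on the buttons with 2 mm play. The next holes are in steel index plates set by hand 42 to 58 mm below the top ones, not measured: feel for them. The buttons click out there and stop the sleeve hard. The lowest holes, 98 mm below the top ones, are not wanted. Rubbing about 1 N.
- button_l (a joint): Snap button on the sleeve's +y side, how far it is pressed in, m: 0 fully out (locked), 0.005 flush with the panel, 0.009 running under the tube wall. 10 mm brass shank, bevelled nose; spring 1.2 N out, 1.8 N flush. From flush the hole's edge wedges the nose under the wall: the first 5 mm of rise takes about 8 N more than the weight.
- button_r (a joint): The same for the snap button on the sleeve's -y side. The sleeve is locked unless both buttons are flush. Over 25 N of load across the two buttons, up or down, weight included, damages them.
- post: Fixed upright post, 18 mm square dark steel, inside the sleeve; it carries the two snap buttons, 152 mm above the bench. Origin on its axis at bench height, z up, x to the bottle. It stands in a dark cast foot, 150 x 100 x 15 mm, which does not move.
- cap: Square black plastic cap, 27 mm wide, 6 mm high, closing the upper end of the sleeve. Origin at the same point as grip_panel. Nothing stands above it.
- cap_top (a point): Centre of the cap's flat top, 29 mm above grip_panel and moving with it: push down here.
- reservoir_mid (a point): Centre, half-way up, of the closed reservoir bottle, 42 mm wide, 88 mm high with a black screw cap, loose in the cup behind the sleeve; z up along it. Its top is 9 mm below grip_panel. It stays in the cup.
- hex_driver: Bystander: hex driver with blue handle, 127 mm long, 18 mm thick, lying before the stand. Origin under its middle, y along it.
- objective_case_mid (a point): Bystander: centre, half-way up, of an objective case, 36 mm wide, 54 mm high, pale with a black screw lid, standing by the stand.
- dish: Bystander: lidded clear culture dish, 58 mm wide, 15 mm high, by the stand. Origin under its centre.

How it is judged (in metres and radians):
On the way, in this order (a step that is already met when the one before it is completed fails the run):
1. both snap buttons are pressed in to flush together, with the sleeve still at its old height (value of joint each of button_l, button_r above 0.0042 m and value of joint sleeve_slide below 0.006 m), for 0.1 s.
2. the sleeve is up at the next pair of holes and both buttons have snapped out again (value of joint sleeve_slide between 0.04 and 0.06 m and value of joint each of button_l, button_r below 0.0015 m), for 0.2 s.
3. the lock is proved: shut fingertips push down on the cap with more than 6 N, and it holds (all of step 2 and contact force between the fingers and cap above 6 N), for 0.3 s.
At the end, for the whole second after the job is handed in: The sleeve rests one hole higher (41 to 59 mm above its start), both snap buttons fully out (within 1.5 mm) in that pair of holes, everything at rest, and the bottle upright (within 9 degrees) down in its cup (all of step 2 and linear speed of sleeve below 0.01 m/s and angle between reservoir_mid's own z axis and vertical below 0.15 rad and z of reservoir_mid in the frame of sleeve between -0.063 and -0.043 m and x of reservoir_mid in the frame of sleeve between 0.054 and 0.07 m); the robot touches nothing.
It fails at once if the snap buttons are strained: more than 25 N between the sleeve and the post with its buttons (the weight it carries and any push on the cap included) (contact force between post and sleeve above 25 N).
It fails at once if the sleeve is let fall (it drops faster than 0.3 m/s) (velocity of joint sleeve_slide below -0.3 m/s).
It fails at once if the bottle is tipped by more than 20 degrees (angle between reservoir_mid's own z axis and vertical above 0.35 rad).
It fails at once if the hex driver, the objective case or the dish is shifted by more than 15 mm (distance of any of hex_driver, objective_case_mid, dish from where it was at the start of the episode above 0.015 m).
It also fails if it takes over 67 s, if anything falls off the work surface, if the arm or the gripper's body presses on something with over 40 N, if the wrist force passes 120 N, or if a joint passes its speed limit or range.

### The arm

A 6-joint arm with a two-finger parallel gripper is mounted at the origin on a cart in front of the work surface, level with it; the furniture and walls round the work are solid. World frame = base frame: x ahead of the robot, y to its left, z up, the work surface at z = 0. Lengths are in m, angles in degrees, forces in N, time in s.
With the tool pointing down it reaches from about 0.3 to 0.875 m from the base axis. Payload 6.4 kg.
Tool frame: the origin (TCP) lies midway between the tips of the shut fingers; the grasp point (between the pads) lies 19 mm behind it; z points along the fingers, y is the direction in which the jaws open and shut (so a half turn about z gives the same grasp; the last joint's range is limited). The gripper opens to 85 mm and grips with 20 to 120 N. Pads are 22 mm wide; open, the fingers measure 114 mm over their backs; the gripper's body (76 mm by 85 mm) begins 54 mm behind the grasp point. The pads swing forward as they close: fully open they stand 13 mm farther back than shut.
Start: joints at [-87.393, 10.359, 92.074, -0, 77.567, -11.82], TCP at [0.143, -0.557, 0.231] pointing down, gripper open.
Joint ranges: [-171.53, 171.53], [-51.25, 118.39], [17.06, 147.69], [-65.23, 245.23], [0, 150.52], [-178.68, 178.68]. Speed limits (degrees/s): [147.25, 147.25, 172.46, 180, 180, 180].

### API

Orientations are given as [roll, pitch, yaw] about the fixed x, y, z axes, in that order (R = Rz(yaw) Ry(pitch) Rx(roll)).
In Python, from bench import robot, capture, get_calibration, job gives the robot as it stands.
- The arm moves only by the tool step_arm, never from a script. Its argument "series" is a list of rows, each an object with "linear": the shift along the tool's x, y, z in mm, a list of three; "turn": the turn about the tool's z in degrees. A call has 1 to 20 rows; each row is the pose to reach, as a shift and turn from the pose commanded when the call began, along the tool's axes at that moment; what a row does not reach only later rows make up. A row lasts 1/8 s, in which the tool goes at most 62.5 mm and 10.7 degrees, less where a joint would pass 70% of its speed; a pose out of reach is approached as far as the arm can. A call with a gripper value outside its range is refused whole. "fingers" is the opening, from 0 (shut) to 1 (fully open), set as the call begins (left out, the last holds). The fingers move at their own pace and stop on an object; "grip_force" is the grip in N (left out, the last holds). Time passes only in rows, so rows that repeat a pose let the fingers close. It gives the time, the measured TCP pose, the force and the opening at its end, in the units of the state.
- robot.observe(): the state, without advancing time (a new reading comes with each control period).
- capture(name): name is "scene" or "top" or "wrist"; returns the picture (400x640x3 uint8, blue, green, red); there is no depth.
- get_calibration(name): a dict with "mtx" (3x3 intrinsics, pixels), "extrinsics" (4x4, takes a point from camera to world coordinates). Camera axes: x right, y up, looking along -z (the intrinsics and any distortion apply to the point x, -y, -z); pixel columns grow to the right and rows downward; lengths in m; the calibration is good to about 2 mm. A picture is of the moment at which its call begins: read the wrist's pose just before it. get_calibration takes no time and is no camera call; for the wrist camera it gives the pose at the moment of the call.
- job.finish_job(): hands the job in, once; it reports no verdict.
The state is a dict: "t": time; "joints": joint angles; "joint_vel": joint speeds; "effort": joint torques, N m; "eef_pos": TCP position; "tool_rot": TCP orientation; "contact_force": force on the tool from outside, world axes, zero at the start; "moment": the same for the moment, N m; "finger_gap": finger opening in m.
Only numpy, scipy, OpenCV 4.12 (cv2) and the standard library are available. Lean on these libraries where they do the work, as an engineer would, in place of code of your own. Each camera call takes 0.05 s, during which the arm holds its last target.

## Working session

There is one attempt and no reset: what is moved stays moved. The work goes in short steps, Python scripts to look and compute and a tool call to move; the robot and the scene stay as the last step left them, time stands still between calls to the robot, and variables do not carry over. Pictures are saved under pics/ and viewed, and the job is handed in when it is done.

Besides the shell and the picture viewer there is one more tool, called after ">>>" as name(argument=value, ...), one argument or row to a line, values as JSON. step_arm: Moves the arm, as the interface text tells. Its arguments: {"type":"object","properties":{"series":{"type":"array","items":{"type":"object","properties":{"linear":{"type":"array","items":{"type":"number"}},"turn":{"type":"number"}}}},"fingers":{"type":"number"},"grip_force":{"type":"number"}},"required":["series"]}

```bash
ls; mkdir -p pics; python3 - <<'E'
from bench import robot,capture,get_calibration
import cv2
print(robot.observe())
for n in("scene","top","wrist"):
    c=get_calibration(n);print(n,c)
    cv2.imwrite(f"pics/{n}0.png",capture(n))
E
```

```text
pics
{'t': 0.0, 'joints': array([-8.73943599e+01,  1.04037559e+01,  9.21351216e+01,  1.28273513e-03,
        7.75655648e+01, -1.18198215e+01]), 'joint_vel': array([-0.05556597, -0.04640666, -0.09914566,  0.06347204, -0.00308109,
        0.08289779]), 'effort': array([ 2.91503568e-05, -4.44864142e+01, -3.51340842e+01, -2.43587328e-04,
        9.02597472e-03,  2.89404852e-05]), 'eef_pos': array([ 0.14324429, -0.55627989,  0.23033664]), 'tool_rot': array([-1.79898029e+02, -2.26189862e-02,  1.44251641e+01]), 'contact_force': array([-0.30406228, -0.08513044,  0.10793353]), 'moment': array([ 0.01374794,  0.04759381, -0.00466053]), 'finger_gap': 0.08550704728397905}
scene {'mtx': array([[491.59392028,   0.        , 320.3644178 ],
       [  0.        , 491.59392028, 187.02576594],
       [  0.        ,   0.        ,   1.        ]]), 'extrinsics': array([[-0.39461429,  0.35997094, -0.8453996 , -0.17479622],
       [-0.91847544, -0.12837509,  0.37406243,  0.48008556],
       [ 0.02612336,  0.92408915,  0.38128311,  0.46275468],
       [ 0.        ,  0.        ,  0.        ,  1.        ]])}
top
[... 248 characters left out ...]
0.99988627, -0.00451347,  0.01439043,  0.15693913],
       [ 0.01398344,  0.07999463,  0.99669721,  0.97026041],
       [ 0.        ,  0.        ,  0.        ,  1.        ]])}
wrist {'mtx': array([[359.25984678,   0.        , 324.0422633 ],
       [  0.        , 359.25984678, 203.63209481],
       [  0.        ,   0.        ,   1.        ]]), 'extrinsics': array([[ 2.48305704e-01,  9.33711026e-01,  2.57930219e-01,
         2.08134709e-01],
       [-9.68681701e-01,  2.39287509e-01,  6.63117564e-02,
        -5.41304108e-01],
       [ 1.96538416e-04, -2.66317870e-01,  9.63885239e-01,
         3.73413835e-01],
       [ 0.00000000e+00,  0.00000000e+00,  0.00000000e+00,
         1.00000000e+00]])}
```

View pics/scene0.png

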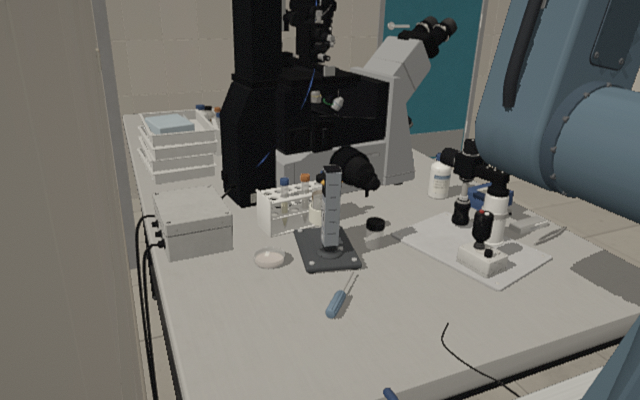

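View pics/top0.png

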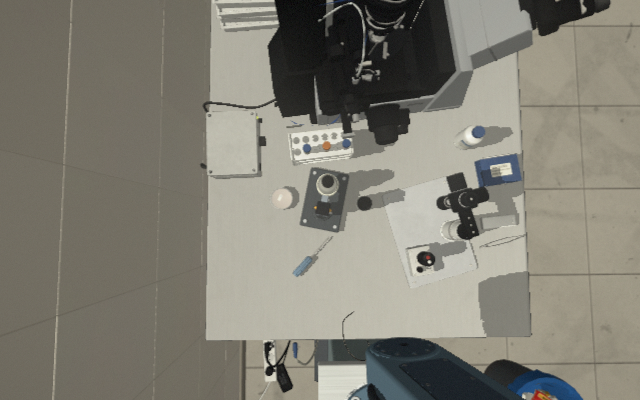

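```bash
python3 - <<'E'
import cv2
s=cv2.imread("pics/scene0.png");t=cv2.imread("pics/top0.png")
cv2.imwrite("pics/s0z.png",cv2.resize(s[140:290,240:400],None,fx=4.5,fy=4,interpolation=cv2.INTER_CUBIC)[:600,:800])
cv2.imwrite("pics/t0z.png",cv2.resize(t[150:250,270:390],None,fx=6,fy=6,interpolation=cv2.INTER_CUBIC))
E
```

```text
(no output)
```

View pics/s0z.png

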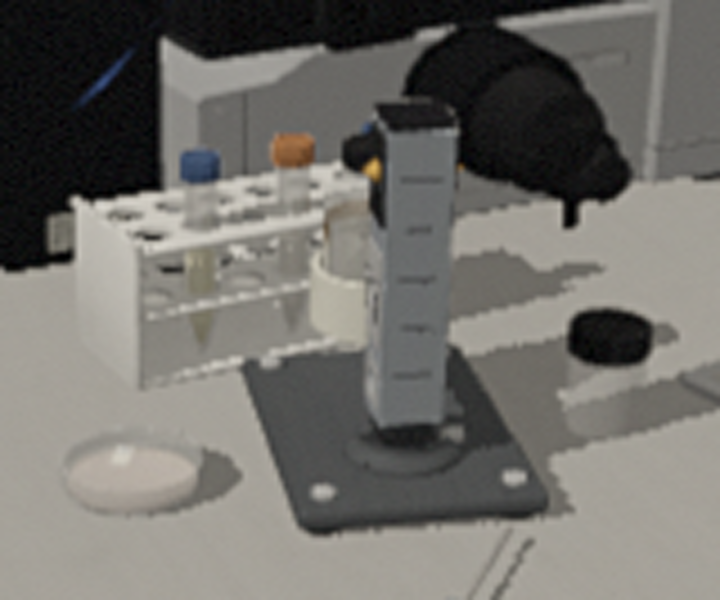

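View pics/t0z.png

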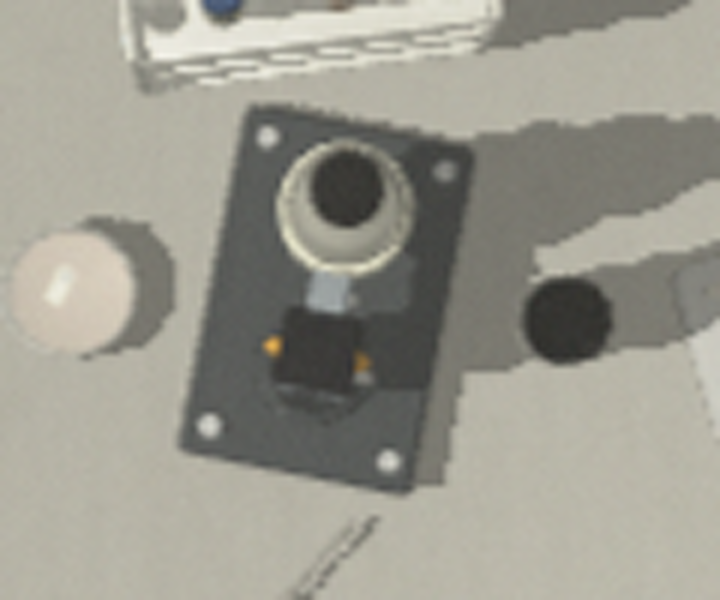

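View pics/wrist0.png

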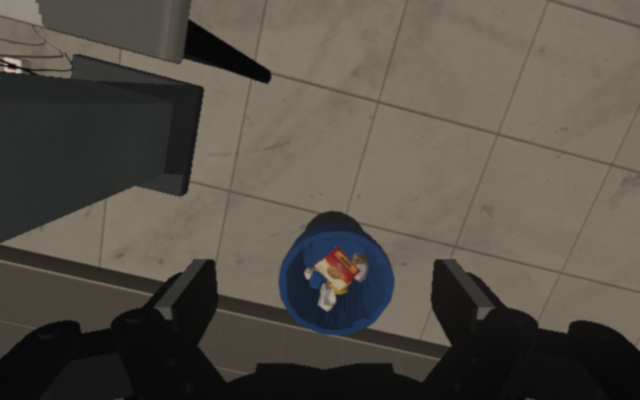

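```bash
cat > h.py <<'E'
import numpy as np, cv2
from bench import robot,capture,get_calibration
def ray(c,u,v):
    K=c["mtx"];E=c["extrinsics"]
    d=np.array([(u-K[0,2])/K[0,0],-(v-K[1,2])/K[1,1],-1.0])
    return E[:3,3],E[:3,:3]@d
def onz(c,u,v,z):
    o,d=ray(c,u,v);return o+d*(z-o[2])/d[2]
def proj(c,p):
    E=c["extrinsics"];q=E[:3,:3].T@(np.asarray(p)-E[:3,3]);K=c["mtx"]
    return K[0,0]*q[0]/-q[2]+K[0,2], K[1,1]*-q[1]/-q[2]+K[1,2]
def two(c1,p1,c2,p2):
    o1,d1=ray(c1,*p1);o2,d2=ray(c2,*p2)
    A=np.stack([d1,-d2],1);s=np.linalg.lstsq(A,o2-o1,rcond=None)[0]
    a=o1+d1*s[0];b=o2+d2*s[1];return (a+b)/2,np.linalg.norm(a-b)
E
python3 - <<'E'
from h import *
t=get_calibration("top");s=get_calibration("scene")
T=lambda x,y:(270+(x+.5)/6-.5,150+(y+.5)/6-.5)
S=lambda x,y:(240+(x+.5)/4.5-.5,140+(y+.5)/4-.5)
# foot screw spots (z=.015)
P=[onz(t,*T(*p),.016) for p in[(268,136),(446,171),(389,461),(209,426)]]
for p in P:print(p)
m=np.mean(P,0);print("foot c",m)
xa=(P[0]+P[1]-P[2]-P[3]);ya=P[0]+P[3]-P[1]-P[2]
print(np.degrees(np.arctan2(xa[1],xa[0])),np.degrees(np.arctan2(-ya[0],ya[1])),np.linalg.norm(P[0]-P[3]),np.linalg.norm(P[0]-P[1]))
# foot edges corners
# buttons
for p in[(272,346),(362,364)]:print("btn",onz(t,*T(*p),.152))
im=cv2.imread("pics/top0.png")
print("cap",onz(t,*T(319,349),.180))
print("cup/bottlecap",onz(t,*T(347,188),.142))
# scene cap top quad
C=np.mean([S(372,104),S(458,105),S(460,122),S(385,130)],0);C=np.array(S(417,115))
print("cap scene",onz(s,*C,.18), two(t,T(319,349),s,C))
print("driver etc")
E
```

```text
[0.62828865 0.16716115 0.016     ]
[0.61312457 0.09212649 0.016     ]
[0.49129572 0.11714982 0.016     ]
[0.50628855 0.19223463 0.016     ]
foot c [0.55974937 0.14216802 0.016     ]
-11.610353128464055 -11.358738780782161 0.12454999999260828 0.07655161018645304
btn [0.53283558 0.16454368 0.152     ]
btn [0.52620522 0.13224955 0.152     ]
cap [0.53032245 0.14798319 0.18      ]
cup/bottlecap [0.59103626 0.13699051 0.142     ]
cap scene [0.52024069 0.15183961 0.18      ] (array([0.53033131, 0.14754957, 0.17597478]), np.float64(0.0008599303031189963))
driver etc
```

>>> step_arm(
  series=[
    {"linear": [0,0,-50],"turn": 0},
    {"linear": [0,0,-100],"turn": 0},
    {"linear": [37,-39,-100],"turn": -10},
    {"linear": [73,-78,-100],"turn": -20},
    {"linear": [110,-117,-100],"turn": -31},
    {"linear": [147,-156,-100],"turn": -41},
    {"linear": [183,-195,-100],"turn": -51},
    {"linear": [220,-234,-100],"turn": -61},
    {"linear": [257,-273,-100],"turn": -72},
    {"linear": [293,-312,-100],"turn": -82},
    {"linear": [330,-352,-100],"turn": -92},
    {"linear": [367,-391,-100],"turn": -102},
    {"linear": [403,-430,-100],"turn": -113},
    {"linear": [440,-469,-100],"turn": -123},
    {"linear": [477,-508,-100],"turn": -133},
    {"linear": [513,-547,-100],"turn": -144},
    {"linear": [550,-586,-100],"turn": -154},
    {"linear": [550,-586,-100],"turn": -154},
    {"linear": [550,-586,-100],"turn": -154},
  ],
  fingers=1,
)

```text
t: 2.52
eef_pos: [0.5295, 0.1476, 0.3307]
tool_rot: [-180.0, -0.1, 168.4]
contact_force: [-0.1, -0.9, -0.8]
finger_gap: 0.0855
```

```bash
python3 - <<'E'
from h import *
s=robot.observe();print({k:s[k] for k in("t","joints","eef_pos","tool_rot","contact_force")})
c=get_calibration("wrist");print(c["extrinsics"]);np.save("w1.npy",c["extrinsics"])
cv2.imwrite("pics/w1.png",capture("wrist"))
E
```

```text
{'t': 2.525, 'joints': array([ 3.21495294e+00,  3.37499481e+00,  8.83834243e+01, -2.29056649e-02,
        8.83207824e+01, -7.51922244e+01]), 'eef_pos': array([0.52954598, 0.14760291, 0.33069296]), 'tool_rot': array([-1.79957623e+02, -7.07198284e-02,  1.68407838e+02]), 'contact_force': array([-0.1091857 , -0.88571996, -0.82241253])}
[[ 0.20177539 -0.94489712 -0.25779086  0.46383324]
 [ 0.97942755  0.19388236  0.05595812  0.1597288 ]
 [-0.00289356 -0.26377844  0.96457895  0.47370627]
 [ 0.          0.          0.          1.        ]]
```

View pics/w1.png

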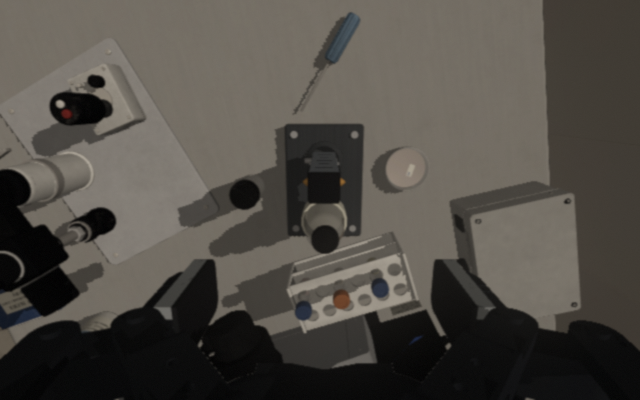

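```bash
python3 - <<'E'
import cv2
s=cv2.imread("pics/w1.png")
cv2.imwrite("pics/w1z.png",cv2.resize(s[115:260,270:380],None,fx=4,fy=4,interpolation=cv2.INTER_CUBIC))
E
```

```text
(no output)
```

View pics/w1z.png

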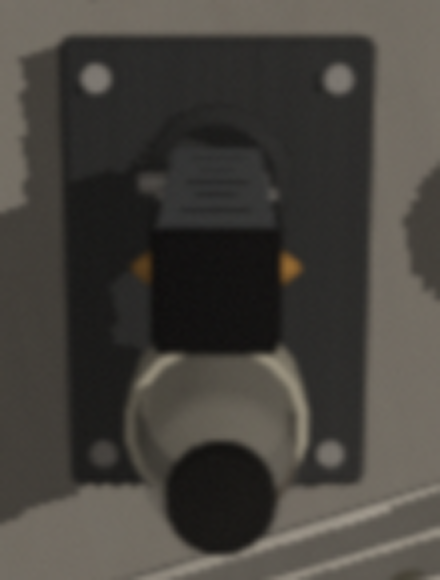

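```bash
python3 - <<'E'
from h import *
w=get_calibration("wrist");t=get_calibration("top")
W=lambda x,y:(270+(x+.5)/4-.5,115+(y+.5)/4-.5)
a,b=onz(w,*W(132,266),.152),onz(w,*W(302,267),.152)
d=b-a;print("btn",a,b,(a+b)/2,np.linalg.norm(d),np.degrees(np.arctan2(-d[0],d[1])))
u=np.array([np.cos(np.radians(-11.5)),np.sin(np.radians(-11.5)),0])
r=onz(w,*W(217,352),.180);print("cap c from rear edge",r-.0135*u)
f=onz(w,*W(217,230),.174);print("from front",f+.0135*u, np.linalg.norm(r-f))
e=onz(w,*W(282,350),.18)-onz(w,*W(154,352),.18);print(np.linalg.norm(e))
P=[onz(w,*W(*p),.016) for p in[(95,79),(338,79),(330,454),(104,455)]]
print(np.mean(P,0)); x=P[2]+P[3]-P[0]-P[1];print(np.degrees(np.arctan2(x[1],x[0])))
print("bottle cap",onz(w,*W(222,497),.142))
T=lambda x,y:(270+(x+.5)/6-.5,150+(y+.5)/6-.5)
for p,q in(((132,266),(362,364)),((302,267),(272,346))): print(two(w,W(*p),t,T(*q)))
E
```

```text
btn [0.52516774 0.1256745  0.152     ] [0.53324545 0.16365715 0.152     ] [0.5292066  0.14466582 0.152     ] 0.03883208836429205 -12.006134755317133
cap c from rear edge [0.52837778 0.14488028 0.18      ]
from front [0.53026272 0.14456769 0.174     ] 0.025798094790753956
0.027128822676666654
[0.55905915 0.13795627 0.016     ]
-11.631264696976844
bottle cap [0.58812855 0.13368788 0.142     ]
(array([0.52429686, 0.12976638, 0.16394832]), np.float64(0.006349465939766268))
(array([0.53273145, 0.16407366, 0.15433078]), np.float64(0.0008969916162690864))
```

>>> step_arm(
  series=[
    {"linear": [0,0,40],"turn": 0},
    {"linear": [0,0,80],"turn": 0},
    {"linear": [0,0,120],"turn": 0},
    {"linear": [0,0,140],"turn": 0},
    {"linear": [0,0,140],"turn": 0},
    {"linear": [0,0,140],"turn": 0},
  ],
)

```text
t: 3.32
eef_pos: [0.5307, 0.147, 0.1928]
tool_rot: [180.0, 0.1, 168.3]
contact_force: [0.0, -0.7, 0.5]
finger_gap: 0.0855
```

```bash
python3 - <<'E'
from h import *
s=robot.observe();print({k:s[k] for k in("t","eef_pos","tool_rot","contact_force")})
c=get_calibration("wrist")
cv2.imwrite("pics/w2.png",capture("wrist"))
for z in (-.013,-.019-.013): print(proj(c,s["eef_pos"]+np.array([0,0,-z])))
E
```

```text
{'t': 3.325, 'eef_pos': array([0.53069389, 0.1470056 , 0.19279571]), 'tool_rot': array([1.79969856e+02, 1.20688947e-01, 1.68346661e+02]), 'contact_force': array([ 0.04784338, -0.73618893,  0.46784321])}
(np.float64(328.59264762354144), np.float64(279.5012841752832))
(np.float64(329.1693925663735), np.float64(305.25211348715936))
```

View pics/w2.png

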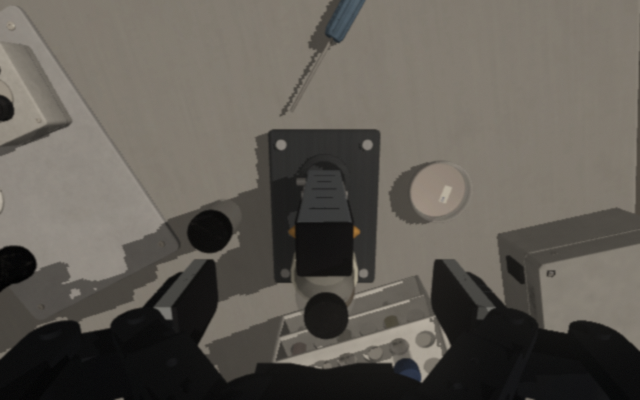

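>>> step_arm(
  series=[
    {"linear": [0,0,20],"turn": 0},
    {"linear": [0,0,40],"turn": 0},
    {"linear": [0,0,55],"turn": 0},
    {"linear": [0,0,62],"turn": 0},
    {"linear": [0,0,62],"turn": 0},
  ],
)

```text
t: 4.0
eef_pos: [0.53, 0.1477, 0.1293]
tool_rot: [-180.0, -0.0, 168.4]
contact_force: [-0.2, -1.3, 0.3]
finger_gap: 0.0854
```

>>> step_arm(
  series=[
    {"linear": [0,0,0],"turn": 0},
    {"linear": [0,0,0],"turn": 0},
    {"linear": [0,0,0],"turn": 0},
    {"linear": [0,0,0],"turn": 0},
    {"linear": [0,0,0],"turn": 0},
    {"linear": [0,0,0],"turn": 0},
    {"linear": [0,0,0],"turn": 0},
    {"linear": [0,0,0],"turn": 0},
  ],
  fingers=0.46,
  grip_force=20,
)

```text
t: 5.0
eef_pos: [0.5299, 0.1476, 0.1293]
tool_rot: [-180.0, -0.0, 168.4]
contact_force: [-0.1, -0.2, 0.5]
finger_gap: 0.0394
```

```bash
python3 - <<'E'
from h import *
s=robot.observe();print({k:s[k] for k in("t","eef_pos","tool_rot","contact_force","moment","finger_gap")})
c=get_calibration("wrist")
i=capture("wrist")
cv2.imwrite("pics/w3.png",cv2.resize(i[180:,200:450],None,fx=2.7,fy=2.7,interpolation=cv2.INTER_CUBIC))
i=capture("scene")
cv2.imwrite("pics/s3.png",cv2.resize(i[100:290,240:440],None,fx=3,fy=3,interpolation=cv2.INTER_CUBIC))
E
```

```text
{'t': 5.0, 'eef_pos': array([0.52992077, 0.14764333, 0.12927339]), 'tool_rot': array([-1.79996369e+02, -2.28200302e-03,  1.68427604e+02]), 'contact_force': array([-0.13475288, -0.15691901,  0.4716311 ]), 'moment': array([-0.02885599, -0.04243644, -0.02310287]), 'finger_gap': 0.03942565272302769}
```

View pics/w3.png

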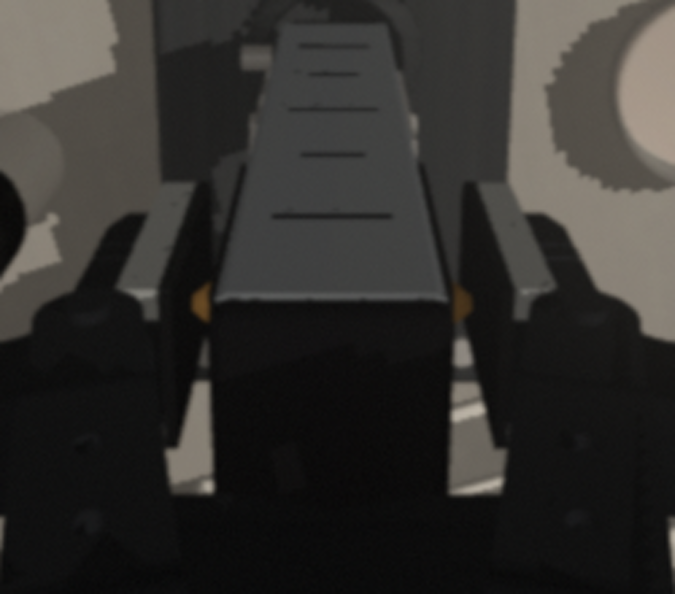

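View pics/s3.png

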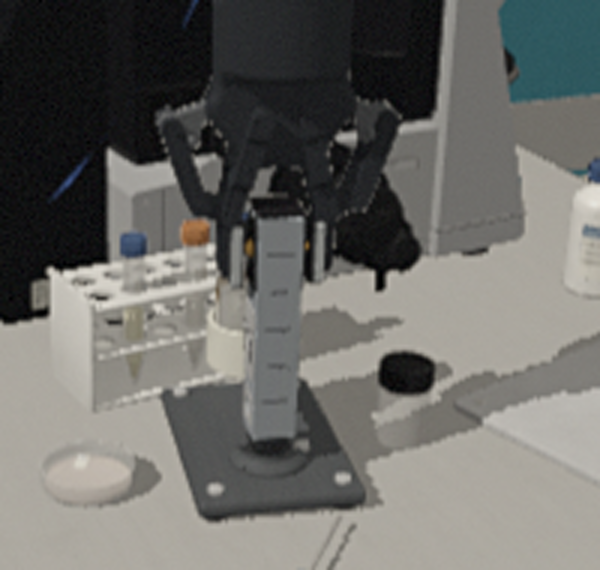

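>>> step_arm(
  series=[
    {"linear": [0,0,0],"turn": 0},
    {"linear": [0,0,0],"turn": 0},
    {"linear": [0,0,0],"turn": 0},
  ],
  fingers=0.38,
  grip_force=20,
)

```text
t: 5.48
eef_pos: [0.53, 0.1477, 0.1294]
tool_rot: [180.0, 0.0, 168.4]
contact_force: [-0.3, -0.1, 1.0]
finger_gap: 0.0326
```

```bash
python3 - <<'E'
from h import *
s=robot.observe();print({k:s[k] for k in("t","eef_pos","contact_force","moment","finger_gap")})
i=capture("wrist")
cv2.imwrite("pics/w4.png",cv2.resize(i[180:380,230:420],None,fx=4,fy=3,interpolation=cv2.INTER_CUBIC))
E
```

```text
{'t': 5.475, 'eef_pos': array([0.52996415, 0.14770172, 0.12936167]), 'contact_force': array([-0.28594109, -0.09020393,  0.96213762]), 'moment': array([-0.0473963 ,  0.02341038,  0.01573216]), 'finger_gap': 0.032584155554381995}
```

View pics/w4.png

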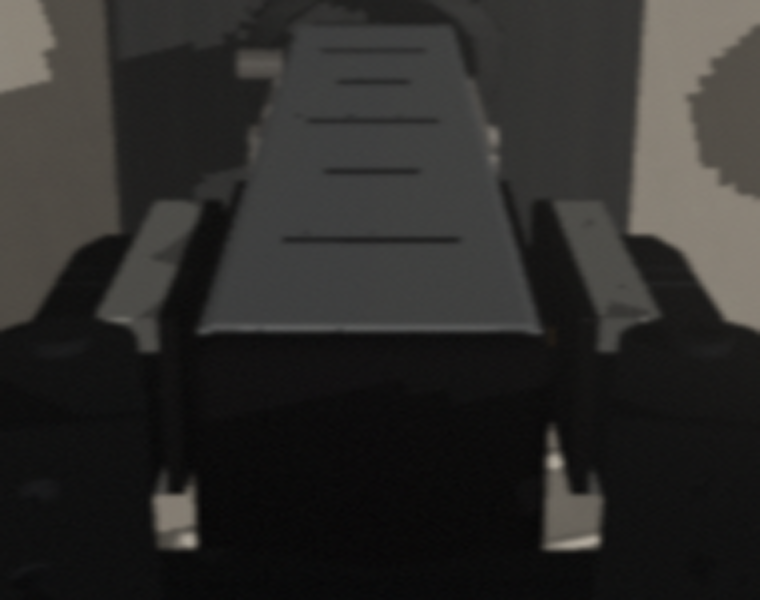

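>>> step_arm(
  series=[
    {"linear": [0,-0.5,0],"turn": 0},
    {"linear": [0,-0.5,0],"turn": 0},
    {"linear": [0,-0.5,0],"turn": 0},
  ],
  fingers=0.35,
)

```text
t: 5.9
eef_pos: [0.5299, 0.1473, 0.1294]
tool_rot: [180.0, 0.0, 168.4]
contact_force: [0.2, 1.0, 0.9]
finger_gap: 0.03
```

```bash
python3 - <<'E'
from h import *
for k in range(3):
    s=robot.observe();print({k:s[k] for k in("t","eef_pos","contact_force","moment","finger_gap")})
    i=capture("wrist")
cv2.imwrite("pics/w5.png",cv2.resize(i[180:380,230:420],None,fx=4,fy=3,interpolation=cv2.INTER_CUBIC))
E
```

```text
{'t': 5.9, 'eef_pos': array([0.52993296, 0.14733833, 0.12935572]), 'contact_force': array([0.16643962, 0.95509724, 0.88393777]), 'moment': array([ 0.27230024, -0.013297  ,  0.00069437]), 'finger_gap': 0.02995223565721005}
{'t': 5.95, 'eef_pos': array([0.52991908, 0.1473342 , 0.12934278]), 'contact_force': array([0.48748664, 1.87534242, 1.4932394 ]), 'moment': array([0.25934242, 0.015051  , 0.00106612]), 'finger_gap': 0.02987568612235618}
{'t': 6.0, 'eef_pos': array([0.529938  , 0.14732415, 0.12935071]), 'contact_force': array([-0.3187061 ,  0.61458488,  0.94395318]), 'moment': array([ 0.20596086, -0.06076733,  0.0130096 ]), 'finger_gap': 0.02988686853520791}
```

View pics/w5.png

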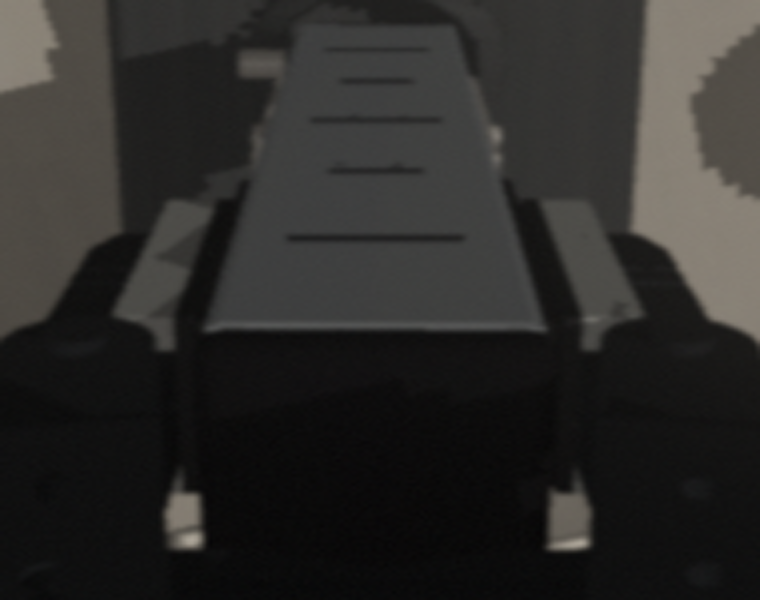

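>>> step_arm(
  series=[
    {"linear": [0,0.5,0],"turn": 0},
    {"linear": [0,0.5,0],"turn": 0},
  ],
  fingers=0.34,
)

```text
t: 6.3
eef_pos: [0.5297, 0.1474, 0.1291]
tool_rot: [-180.0, -0.0, 168.4]
contact_force: [-1.0, -0.6, -0.7]
finger_gap: 0.0288
```

```bash
python3 - <<'E'
from h import *
s=robot.observe();print({k:s[k] for k in("t","eef_pos","contact_force","moment","finger_gap")})
E
```

```text
{'t': 6.3, 'eef_pos': array([0.52972432, 0.14742629, 0.1290809 ]), 'contact_force': array([-1.0081641 , -0.64614766, -0.6980488 ]), 'moment': array([-0.09401892,  0.00272927,  0.02498927]), 'finger_gap': 0.028831496870535614}
```

>>> step_arm(
  series=[
    {"linear": [0,-0.2,0],"turn": 0},
    {"linear": [0,-0.2,0],"turn": 0},
    {"linear": [0,-0.2,0],"turn": 0},
    {"linear": [0,-0.2,0],"turn": 0},
  ],
  fingers=0.25,
  grip_force=25,
)

```text
t: 6.8
eef_pos: [0.5296, 0.1472, 0.129]
tool_rot: [-180.0, -0.0, 168.4]
contact_force: [-0.5, -3.5, -2.2]
finger_gap: 0.028
```

```bash
python3 - <<'E'
from h import *
s=robot.observe();print({k:s[k] for k in("t","eef_pos","tool_rot","contact_force","moment","finger_gap")})
i=capture("wrist")
cv2.imwrite("pics/w6.png",cv2.resize(i[180:380,230:420],None,fx=4,fy=3,interpolation=cv2.INTER_CUBIC))
E
```

```text
{'t': 6.8, 'eef_pos': array([0.52962361, 0.14718109, 0.12895538]), 'tool_rot': array([-1.79964207e+02, -3.60031453e-02,  1.68423402e+02]), 'contact_force': array([-0.48203169, -3.48368078, -2.23994454]), 'moment': array([-0.41817199, -0.0324145 , -0.01188784]), 'finger_gap': 0.027983762517332138}
```

View pics/w6.png

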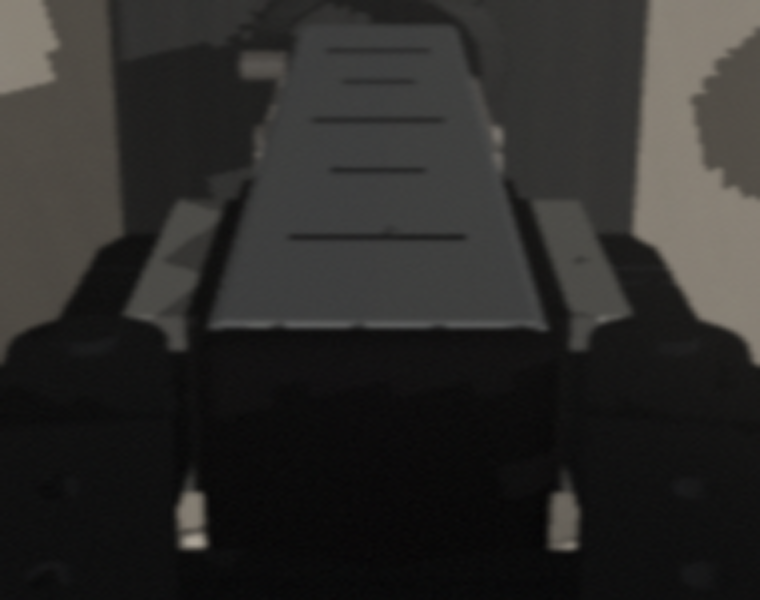

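>>> step_arm(
  series=[
    {"linear": [0,-0.2,0],"turn": 0},
    {"linear": [0,-0.2,-0.7],"turn": 0},
    {"linear": [0,-0.2,-1.4],"turn": 0},
    {"linear": [0,-0.2,-2],"turn": 0},
  ],
)

```text
t: 7.35
eef_pos: [0.5297, 0.1472, 0.1309]
tool_rot: [-180.0, -0.0, 168.4]
contact_force: [2.1, -3.4, -6.9]
finger_gap: 0.0281
```

>>> step_arm(
  series=[
    {"linear": [0,-0.2,-0.7],"turn": 0},
    {"linear": [0,-0.2,-1.4],"turn": 0},
    {"linear": [0,-0.2,-2],"turn": 0},
  ],
)

```text
t: 7.72
eef_pos: [0.5296, 0.1472, 0.1333]
tool_rot: [-180.0, -0.0, 168.4]
contact_force: [0.4, -2.8, -8.8]
finger_gap: 0.028
```

>>> step_arm(
  series=[
    {"linear": [0,0,-1],"turn": 0},
    {"linear": [0,0,-2],"turn": 0},
    {"linear": [0,0,-3],"turn": 0},
  ],
)

```text
t: 8.1
eef_pos: [0.5296, 0.1472, 0.1354]
tool_rot: [180.0, -0.0, 168.4]
contact_force: [5.3, -1.6, -15.9]
finger_gap: 0.0281
```

```bash
python3 - <<'E'
from h import *
s=robot.observe();print({k:s[k] for k in("t","eef_pos","tool_rot","contact_force","moment","finger_gap")})
i=capture("wrist")
cv2.imwrite("pics/w7.png",cv2.resize(i[180:380,230:420],None,fx=4,fy=3,interpolation=cv2.INTER_CUBIC))
i=capture("scene")
cv2.imwrite("pics/s7.png",cv2.resize(i[140:290,240:400],None,fx=4,fy=4,interpolation=cv2.INTER_CUBIC))
E
```

```text
{'t': 8.1, 'eef_pos': array([0.52963954, 0.14716365, 0.13543618]), 'tool_rot': array([ 1.79991351e+02, -2.44422176e-02,  1.68422705e+02]), 'contact_force': array([  5.3284626 ,  -1.61608605, -15.89158263]), 'moment': array([-0.31404025, -0.81889469,  0.01552263]), 'finger_gap': 0.028091501479001517}
```

View pics/w7.png

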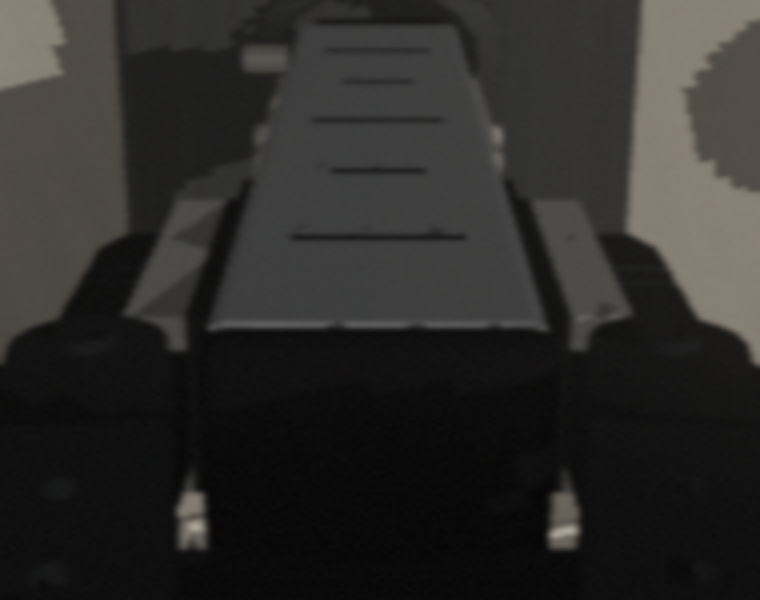

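View pics/s7.png

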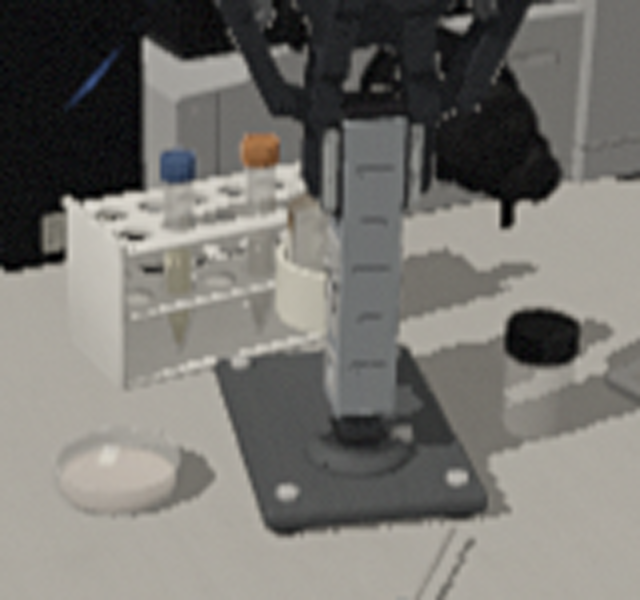

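>>> step_arm(
  series=[
    {"linear": [0,0,-0.7],"turn": 0},
    {"linear": [0,0,-1.4],"turn": 0},
    {"linear": [0,0,-2],"turn": 0},
  ],
)

```text
t: 8.57
eef_pos: [0.5296, 0.1472, 0.1372]
tool_rot: [180.0, -0.0, 168.4]
contact_force: [7.1, -1.1, -19.3]
finger_gap: 0.0279
```

>>> step_arm(
  series=[
    {"linear": [-0.3,0,0],"turn": 0},
    {"linear": [-0.3,0,0],"turn": 0},
  ],
)

```text
t: 8.82
eef_pos: [0.5296, 0.1472, 0.1374]
tool_rot: [180.0, -0.1, 168.4]
contact_force: [5.3, -1.3, -18.8]
finger_gap: 0.028
```

```bash
python3 - <<'E'
from h import *
s=robot.observe();print({k:s[k] for k in("t","eef_pos","tool_rot","contact_force","moment","finger_gap")})
i=capture("wrist")
cv2.imwrite("pics/w8.png",cv2.resize(i[180:380,230:420],None,fx=4,fy=3,interpolation=cv2.INTER_CUBIC))
i=capture("scene")
cv2.imwrite("pics/s8.png",cv2.resize(i[140:290,240:400],None,fx=4,fy=4,interpolation=cv2.INTER_CUBIC))
E
```

```text
{'t': 8.825, 'eef_pos': array([0.52960038, 0.1471611 , 0.13736079]), 'tool_rot': array([ 1.79999181e+02, -7.36969234e-02,  1.68424492e+02]), 'contact_force': array([  5.30169937,  -1.29292097, -18.84131895]), 'moment': array([-0.13805331, -0.7771473 , -0.01297648]), 'finger_gap': 0.027991436646862978}
```

View pics/s8.png

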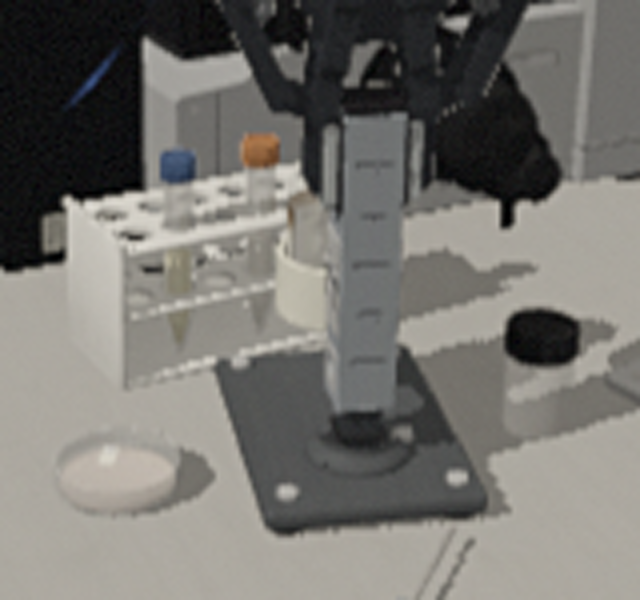

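View pics/w8.png

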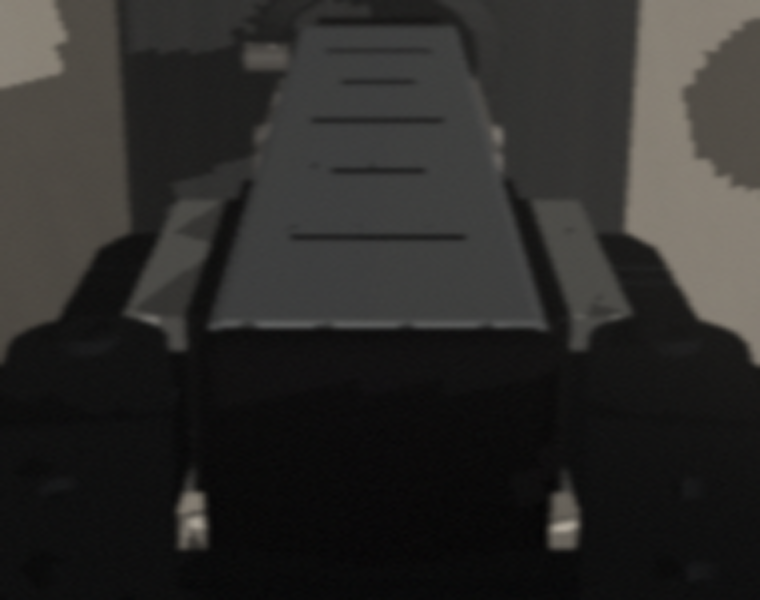

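>>> step_arm(
  series=[
    {"linear": [-0.2,0,-0.5],"turn": 0},
    {"linear": [-0.2,0,-1],"turn": 0},
  ],
)

```text
t: 9.18
eef_pos: [0.5297, 0.1471, 0.1401]
tool_rot: [-180.0, -0.1, 168.4]
contact_force: [-4.1, -1.6, -7.5]
finger_gap: 0.0277
```

>>> step_arm(
  series=[
    {"linear": [0.2,0,-2],"turn": 0},
    {"linear": [0.2,0,-4],"turn": 0},
    {"linear": [0.2,0,-6],"turn": 0},
    {"linear": [0.2,0,-8],"turn": 0},
    {"linear": [0.2,0,-10],"turn": 0},
  ],
)

```text
t: 9.8
eef_pos: [0.5297, 0.1472, 0.1492]
tool_rot: [-180.0, -0.1, 168.4]
contact_force: [-5.3, -0.6, -8.8]
finger_gap: 0.0277
```

>>> step_arm(
  series=[
    {"linear": [0.4,0,-2],"turn": 0},
    {"linear": [0.4,0,-4],"turn": 0},
    {"linear": [0.4,0,-6],"turn": 0},
    {"linear": [0.4,0,-8],"turn": 0},
    {"linear": [0.4,0,-10],"turn": 0},
    {"linear": [0.4,0,-12],"turn": 0},
    {"linear": [0.4,0,-14],"turn": 0},
    {"linear": [0.4,0,-16],"turn": 0},
    {"linear": [0.4,0,-17],"turn": 0},
    {"linear": [0.4,0,-17],"turn": 0},
  ],
)

```text
t: 11.05
eef_pos: [0.5297, 0.1471, 0.1666]
tool_rot: [180.0, 0.0, 168.4]
contact_force: [-5.4, 0.1, -5.6]
finger_gap: 0.0282
```

```bash
python3 - <<'E'
from h import *
s=robot.observe();print({k:s[k] for k in("t","eef_pos","tool_rot","contact_force","moment","finger_gap")})
i=capture("scene")
cv2.imwrite("pics/s9.png",cv2.resize(i[120:270,240:400],None,fx=4,fy=4,interpolation=cv2.INTER_CUBIC))
E
```

```text
{'t': 11.05, 'eef_pos': array([0.52970543, 0.14711675, 0.16655697]), 'tool_rot': array([1.79997226e+02, 1.48537554e-03, 1.68424922e+02]), 'contact_force': array([-5.41028418,  0.07594491, -5.60230344]), 'moment': array([-0.01434947,  0.85535287, -0.02178295]), 'finger_gap': 0.028180747993595823}
```

View pics/s9.png

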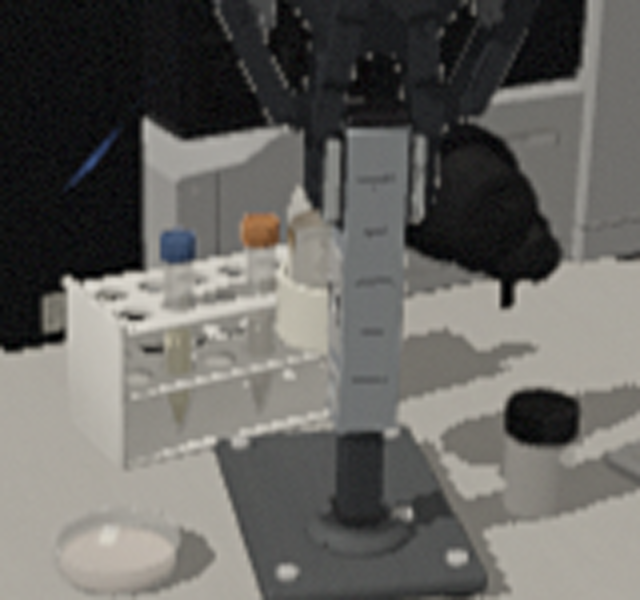

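>>> step_arm(
  series=[
    {"linear": [0.3,0,-1],"turn": 0},
    {"linear": [0.5,0,-2],"turn": 0},
    {"linear": [0.5,0,-3],"turn": 0},
    {"linear": [0.5,0,-3],"turn": 0},
  ],
)

```text
t: 11.6
eef_pos: [0.5297, 0.1471, 0.1698]
tool_rot: [180.0, 0.1, 168.4]
contact_force: [-1.3, -0.4, -6.2]
finger_gap: 0.0281
```

>>> step_arm(
  series=[
    {"linear": [0,0,-0.5],"turn": 0},
    {"linear": [0,0,-1],"turn": 0},
    {"linear": [0,0,-1.5],"turn": 0},
    {"linear": [0,0,-1.5],"turn": 0},
  ],
)

```text
t: 12.1
eef_pos: [0.5297, 0.1471, 0.1711]
tool_rot: [180.0, 0.1, 168.4]
contact_force: [1.8, -0.7, -5.9]
finger_gap: 0.0281
```

>>> step_arm(
  series=[
    {"linear": [0,0,-0.5],"turn": 0},
    {"linear": [0,0,-1],"turn": 0},
    {"linear": [0,0,-1],"turn": 0},
  ],
)

```text
t: 12.48
eef_pos: [0.5297, 0.1471, 0.1721]
tool_rot: [180.0, 0.1, 168.4]
contact_force: [3.2, -0.4, -6.7]
finger_gap: 0.0279
```

>>> step_arm(
  series=[
    {"linear": [0,0,-0.5],"turn": 0},
    {"linear": [0,0,-1],"turn": 0},
    {"linear": [0,0,-1],"turn": 0},
  ],
)

```text
t: 12.85
eef_pos: [0.5297, 0.1471, 0.1731]
tool_rot: [180.0, 0.1, 168.4]
contact_force: [5.0, -1.7, -7.1]
finger_gap: 0.0281
```

>>> step_arm(
  series=[
    {"linear": [-0.3,0,-0.5],"turn": 0},
    {"linear": [-0.3,0,-1],"turn": 0},
    {"linear": [-0.3,0,-1],"turn": 0},
  ],
)

```text
t: 13.22
eef_pos: [0.5297, 0.1471, 0.1739]
tool_rot: [180.0, 0.0, 168.4]
contact_force: [4.6, -1.6, -7.4]
finger_gap: 0.0276
```

>>> step_arm(
  series=[
    {"linear": [0,0,-0.5],"turn": 0},
    {"linear": [0,0,-1],"turn": 0},
    {"linear": [0,0,-1],"turn": 0},
  ],
)

```text
t: 13.6
eef_pos: [0.5296, 0.1472, 0.1749]
tool_rot: [180.0, 0.0, 168.4]
contact_force: [4.3, -0.7, -7.1]
finger_gap: 0.0281
```

>>> step_arm(
  series=[
    {"linear": [-0.2,0,-0.5],"turn": 0},
    {"linear": [-0.2,0,-1],"turn": 0},
    {"linear": [-0.2,0,-1],"turn": 0},
  ],
)

```text
t: 13.98
eef_pos: [0.5297, 0.1471, 0.1758]
tool_rot: [180.0, -0.0, 168.4]
contact_force: [4.7, 0.2, -7.1]
finger_gap: 0.0284
```

>>> step_arm(
  series=[
    {"linear": [0,0,-0.5],"turn": 0},
    {"linear": [0,0,-1],"turn": 0},
    {"linear": [0,0,-1],"turn": 0},
  ],
)

```text
t: 14.35
eef_pos: [0.5296, 0.1471, 0.1768]
tool_rot: [-180.0, -0.0, 168.4]
contact_force: [2.9, -1.2, -7.8]
finger_gap: 0.0282
```

>>> step_arm(
  series=[
    {"linear": [0,0,-0.5],"turn": 0},
    {"linear": [0,0,-1],"turn": 0},
    {"linear": [0,0,-1],"turn": 0},
  ],
)

```text
t: 14.72
eef_pos: [0.5297, 0.1471, 0.1779]
tool_rot: [180.0, -0.0, 168.4]
contact_force: [3.9, 0.6, -6.1]
finger_gap: 0.028
```

>>> step_arm(
  series=[
    {"linear": [0,0,-0.5],"turn": 0},
    {"linear": [0,0,-1],"turn": 0},
    {"linear": [0,0,-1],"turn": 0},
  ],
)

```text
t: 15.1
eef_pos: [0.5297, 0.1471, 0.1789]
tool_rot: [180.0, -0.0, 168.4]
contact_force: [3.2, -0.4, -7.6]
finger_gap: 0.0281
```

>>> step_arm(
  series=[
    {"linear": [0,0,-0.5],"turn": 0},
    {"linear": [0,0,-1],"turn": 0},
    {"linear": [0,0,-1],"turn": 0},
  ],
)

```text
t: 15.48
eef_pos: [0.5296, 0.1471, 0.1798]
tool_rot: [180.0, -0.0, 168.4]
contact_force: [3.8, -0.3, -7.1]
finger_gap: 0.0283
```

>>> step_arm(
  series=[
    {"linear": [0,0,-0.5],"turn": 0},
    {"linear": [0,0,-1],"turn": 0},
    {"linear": [0,0,-1],"turn": 0},
  ],
)

```text
t: 15.85
eef_pos: [0.5297, 0.1471, 0.1809]
tool_rot: [180.0, -0.0, 168.4]
contact_force: [3.2, -0.1, -6.2]
finger_gap: 0.0283
```

>>> step_arm(
  series=[
    {"linear": [0,0,-0.5],"turn": 0},
    {"linear": [0,0,-1],"turn": 0},
    {"linear": [0,0,-1],"turn": 0},
  ],
)

```text
t: 16.23
eef_pos: [0.5296, 0.1471, 0.1819]
tool_rot: [180.0, -0.0, 168.4]
contact_force: [2.6, -0.8, -5.7]
finger_gap: 0.0283
```

>>> step_arm(
  series=[
    {"linear": [0,0,-0.5],"turn": 0},
    {"linear": [0,0,-1],"turn": 0},
    {"linear": [0,0,-1],"turn": 0},
  ],
)

```text
t: 16.6
eef_pos: [0.5297, 0.1471, 0.1833]
tool_rot: [-180.0, 0.0, 168.4]
contact_force: [-1.5, -0.6, 0.3]
finger_gap: 0.0281
```

```bash
python3 - <<'E'
from h import *
s=robot.observe();print({k:s[k] for k in("t","eef_pos","contact_force","moment","finger_gap")})
i=capture("scene")
cv2.imwrite("pics/s10.png",cv2.resize(i[110:260,240:400],None,fx=4,fy=4,interpolation=cv2.INTER_CUBIC))
E
```

```text
{'t': 16.6, 'eef_pos': array([0.52967848, 0.14712981, 0.18334213]), 'contact_force': array([-1.49690555, -0.55655494,  0.25732608]), 'moment': array([-0.01651874,  0.18384096, -0.08077653]), 'finger_gap': 0.02809212802344825}
```

View pics/s10.png

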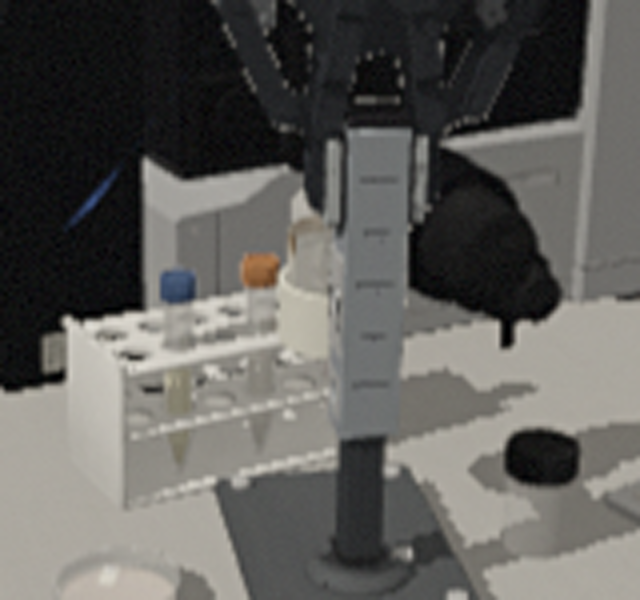

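>>> step_arm(
  series=[
    {"linear": [0,0,-0.5],"turn": 0},
    {"linear": [0,0,-0.5],"turn": 0},
    {"linear": [0,0,-0.5],"turn": 0},
  ],
)

```text
t: 17.02
eef_pos: [0.5297, 0.1471, 0.1834]
tool_rot: [180.0, -0.0, 168.4]
contact_force: [-0.5, 0.0, -1.4]
finger_gap: 0.0283
```

>>> step_arm(
  series=[
    {"linear": [0,0,-0.5],"turn": 0},
    {"linear": [0,0,-1],"turn": 0},
    {"linear": [0,0,-1],"turn": 0},
  ],
)

```text
t: 17.4
eef_pos: [0.5296, 0.1471, 0.1841]
tool_rot: [180.0, -0.0, 168.4]
contact_force: [-0.1, 0.4, -2.6]
finger_gap: 0.0283
```

>>> step_arm(
  series=[
    {"linear": [0,0,-0.5],"turn": 0},
    {"linear": [0,0,-1],"turn": 0},
    {"linear": [0,0,-1],"turn": 0},
  ],
)

```text
t: 17.77
eef_pos: [0.5297, 0.1471, 0.1853]
tool_rot: [-180.0, -0.0, 168.4]
contact_force: [-0.8, 0.7, -4.2]
finger_gap: 0.0282
```

```bash
python3 - <<'E'
from h import *
s=robot.observe();print({k:s[k] for k in("t","eef_pos","contact_force","moment","finger_gap")})
i=capture("wrist")
cv2.imwrite("pics/w11.png",cv2.resize(i[160:380,230:420],None,fx=4,fy=2.7,interpolation=cv2.INTER_CUBIC))
i=capture("scene")
cv2.imwrite("pics/s11.png",cv2.resize(i[110:240,280:370],None,fx=7,fy=4.5,interpolation=cv2.INTER_CUBIC))
E
```

```text
{'t': 17.775, 'eef_pos': array([0.52967141, 0.14711577, 0.1853066 ]), 'contact_force': array([-0.78107467,  0.6903765 , -4.15877052]), 'moment': array([ 0.04829882,  0.05975024, -0.05278943]), 'finger_gap': 0.028182175834863293}
```

View pics/s11.png

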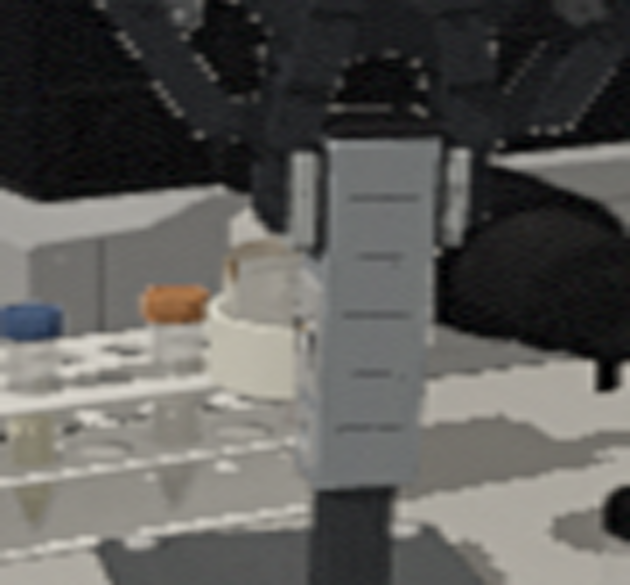

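View pics/w11.png

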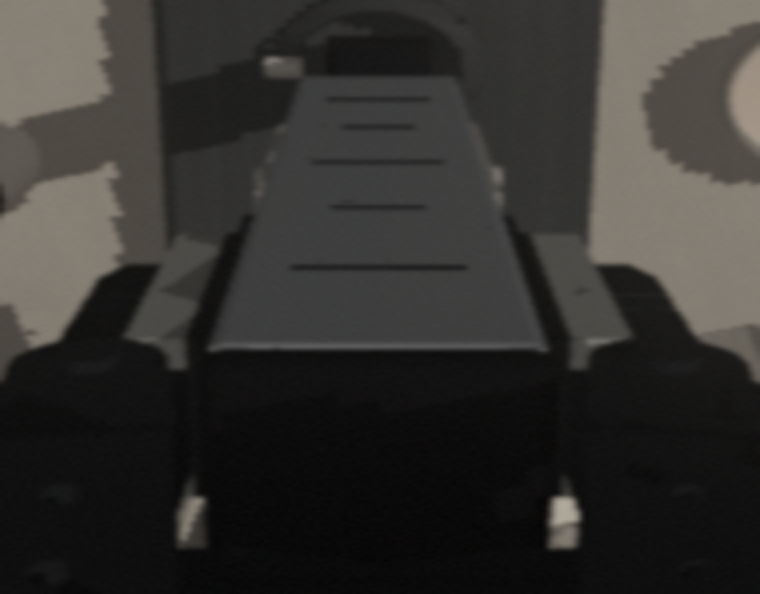

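>>> step_arm(
  series=[
    {"linear": [0,0,-0.5],"turn": 0},
    {"linear": [0,0,-1],"turn": 0},
    {"linear": [0,0,-1],"turn": 0},
  ],
)

```text
t: 18.25
eef_pos: [0.5297, 0.1471, 0.1864]
tool_rot: [180.0, -0.0, 168.4]
contact_force: [-1.1, 1.5, -2.1]
finger_gap: 0.0282
```

>>> step_arm(
  series=[
    {"linear": [0,0,-0.5],"turn": 0},
    {"linear": [0,0,-0.8],"turn": 0},
    {"linear": [0,0,-0.8],"turn": 0},
  ],
)

```text
t: 18.62
eef_pos: [0.5297, 0.1471, 0.1868]
tool_rot: [180.0, -0.0, 168.4]
contact_force: [1.7, 0.9, -7.1]
finger_gap: 0.028
```

>>> step_arm(
  series=[
    {"linear": [0,0,-0.5],"turn": 0},
    {"linear": [0,0,-0.5],"turn": 0},
  ],
)

```text
t: 18.88
eef_pos: [0.5297, 0.1471, 0.1875]
tool_rot: [180.0, -0.0, 168.4]
contact_force: [0.8, 1.0, -6.7]
finger_gap: 0.028
```

```bash
python3 - <<'E'
from h import *
s=robot.observe();print({k:s[k] for k in("t","eef_pos","contact_force","moment","finger_gap")})
i=capture("scene")
cv2.imwrite("pics/s12.png",cv2.resize(i[110:240,280:370],None,fx=7,fy=4.5,interpolation=cv2.INTER_CUBIC))
E
```

```text
{'t': 18.875, 'eef_pos': array([0.52967036, 0.14712979, 0.18753634]), 'contact_force': array([ 0.777975  ,  0.98883352, -6.73528968]), 'moment': array([ 0.14970514, -0.10743027, -0.07593316]), 'finger_gap': 0.02797642847309781}
```

View pics/s12.png

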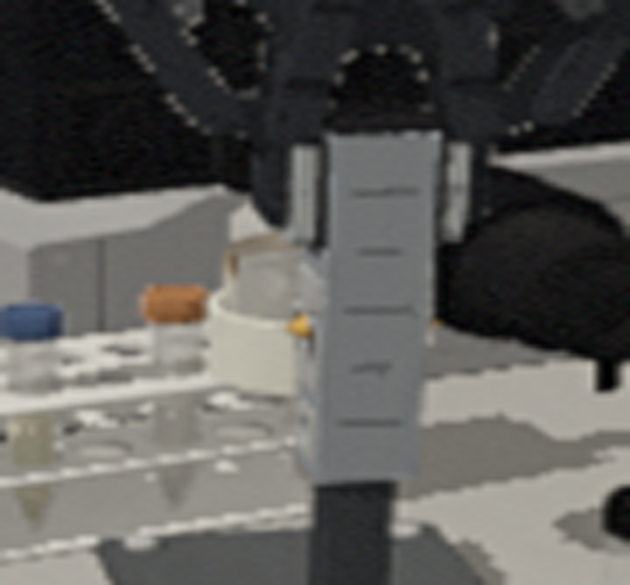

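>>> step_arm(
  series=[
    {"linear": [0,0,0.5],"turn": 0},
    {"linear": [0,0,1],"turn": 0},
    {"linear": [0,0,1],"turn": 0},
  ],
)

```text
t: 19.3
eef_pos: [0.5297, 0.1471, 0.1866]
tool_rot: [180.0, 0.0, 168.4]
contact_force: [-0.4, 1.0, -4.8]
finger_gap: 0.028
```

>>> step_arm(
  series=[
    {"linear": [0,0,0.5],"turn": 0},
    {"linear": [0,0,0.8],"turn": 0},
    {"linear": [0,0,0.8],"turn": 0},
  ],
)

```text
t: 19.68
eef_pos: [0.5297, 0.1471, 0.1863]
tool_rot: [180.0, 0.0, 168.4]
contact_force: [-2.8, 0.4, 1.4]
finger_gap: 0.0283
```

>>> step_arm(
  series=[
    {"linear": [0,0,0.5],"turn": 0},
    {"linear": [0,0,0.5],"turn": 0},
  ],
)

```text
t: 19.92
eef_pos: [0.5297, 0.1471, 0.1861]
tool_rot: [180.0, 0.0, 168.4]
contact_force: [-5.7, 1.0, 6.1]
finger_gap: 0.028
```

```bash
python3 - <<'E'
from h import *
s=robot.observe();print({k:s[k] for k in("t","eef_pos","contact_force","moment","finger_gap")})
i=capture("scene")
cv2.imwrite("pics/s13.png",cv2.resize(i[110:240,280:370],None,fx=7,fy=4.5,interpolation=cv2.INTER_CUBIC))
E
```

```text
{'t': 19.925, 'eef_pos': array([0.52972221, 0.14714247, 0.18614983]), 'contact_force': array([-5.67010107,  0.99560072,  6.08942755]), 'moment': array([ 0.02378636,  0.88886637, -0.05742659]), 'finger_gap': 0.027991547291011894}
```

View pics/s13.png

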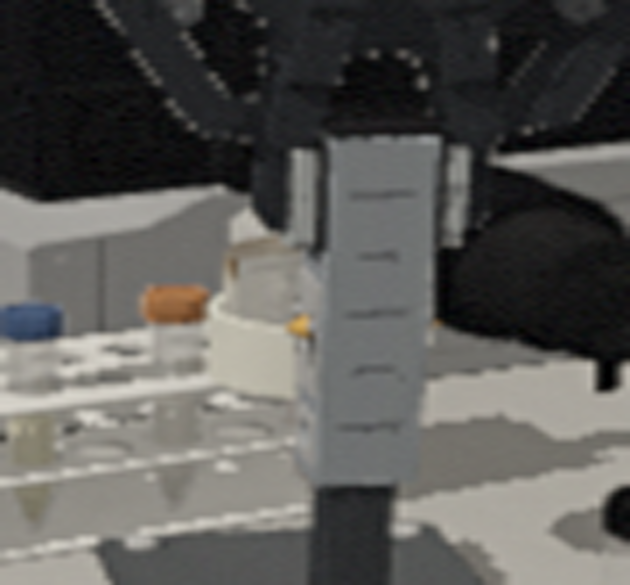

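>>> step_arm(
  series=[
    {"linear": [0,0,-0.6],"turn": 0},
    {"linear": [0,0,-0.6],"turn": 0},
  ],
)

```text
t: 20.23
eef_pos: [0.5297, 0.1471, 0.1862]
tool_rot: [180.0, 0.0, 168.4]
contact_force: [-5.0, 0.4, 4.3]
finger_gap: 0.0284
```

>>> step_arm(
  series=[
    {"linear": [0,0,0],"turn": 0},
    {"linear": [0,0,0],"turn": 0},
    {"linear": [0,0,0],"turn": 0},
    {"linear": [0,0,0],"turn": 0},
    {"linear": [0,0,0],"turn": 0},
    {"linear": [0,0,0],"turn": 0},
    {"linear": [0,0,-10],"turn": 0},
    {"linear": [0,0,-30],"turn": 0},
    {"linear": [0,0,-60],"turn": 0},
    {"linear": [0,0,-80],"turn": 0},
    {"linear": [0,0,-80],"turn": 0},
  ],
  fingers=0.8,
)

```text
t: 21.6
eef_pos: [0.531, 0.1472, 0.2684]
tool_rot: [179.9, 0.3, 168.4]
contact_force: [0.7, 0.0, 0.8]
finger_gap: 0.0684
```

```bash
python3 - <<'E'
from h import *
s=robot.observe();print({k:s[k] for k in("t","eef_pos","contact_force","moment","finger_gap")})
i=capture("scene")
cv2.imwrite("pics/s14.png",cv2.resize(i[100:240,280:370],None,fx=7,fy=4.2,interpolation=cv2.INTER_CUBIC))
cv2.imwrite("pics/w14.png",capture("wrist"))
E
```

```text
{'t': 21.6, 'eef_pos': array([0.53096467, 0.14722265, 0.2684021 ]), 'contact_force': array([0.65415394, 0.01556789, 0.7574846 ]), 'moment': array([-0.01594077,  0.04337429,  0.0066139 ]), 'finger_gap': 0.06836076421105758}
```

View pics/s14.png

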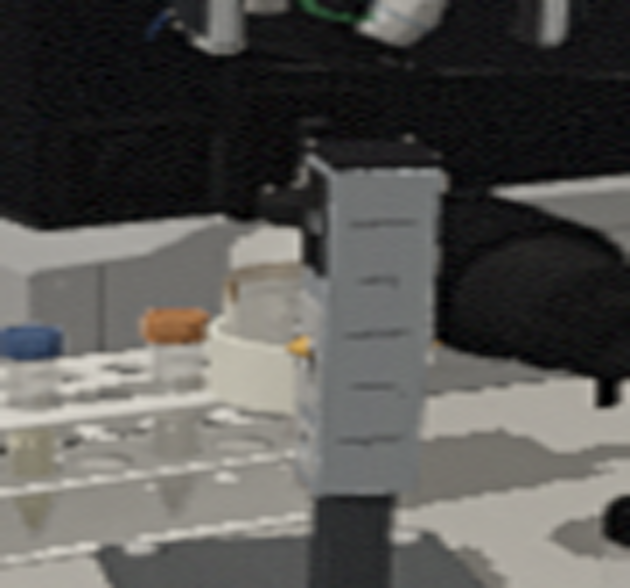

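View pics/w14.png

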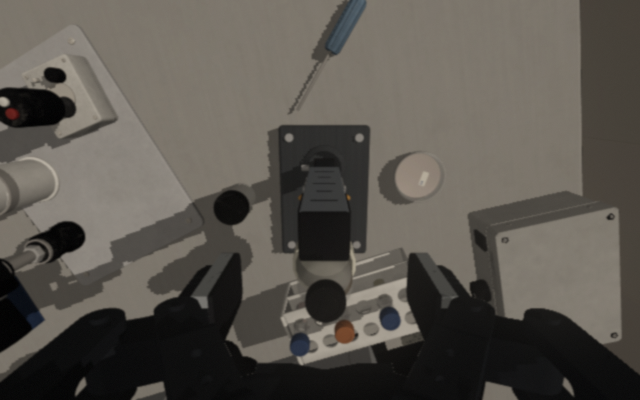

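>>> step_arm(
  series=[
    {"linear": [1,0,0],"turn": 0},
    {"linear": [1,0,0],"turn": 0},
    {"linear": [1,0,0],"turn": 0},
    {"linear": [1,0,0],"turn": 0},
    {"linear": [1,0,0],"turn": 0},
    {"linear": [1,0,0],"turn": 0},
    {"linear": [1,0,0],"turn": 0},
    {"linear": [1,0,0],"turn": 0},
    {"linear": [1,0,8],"turn": 0},
    {"linear": [1,0,16],"turn": 0},
    {"linear": [1,0,21],"turn": 0},
    {"linear": [1,0,25],"turn": 0},
    {"linear": [1,0,25],"turn": 0},
  ],
  fingers=0,
)

```text
t: 23.32
eef_pos: [0.5286, 0.1473, 0.2405]
tool_rot: [-180.0, -0.0, 168.4]
contact_force: [0.1, -0.5, -0.9]
finger_gap: -0.0
```

```bash
python3 - <<'E'
from h import *
s=robot.observe();print({k:s[k] for k in("t","eef_pos","contact_force","moment","finger_gap")})
i=capture("scene")
cv2.imwrite("pics/s15.png",cv2.resize(i[100:240,280:370],None,fx=7,fy=4.2,interpolation=cv2.INTER_CUBIC))
cv2.imwrite("pics/w15.png",capture("wrist"))
E
```

```text
{'t': 23.325, 'eef_pos': array([0.52855911, 0.14728073, 0.24049169]), 'contact_force': array([ 0.13388609, -0.46831978, -0.89234173]), 'moment': array([0.02028245, 0.03871332, 0.05359601]), 'finger_gap': -2.8329618859415745e-05}
```

View pics/s15.png

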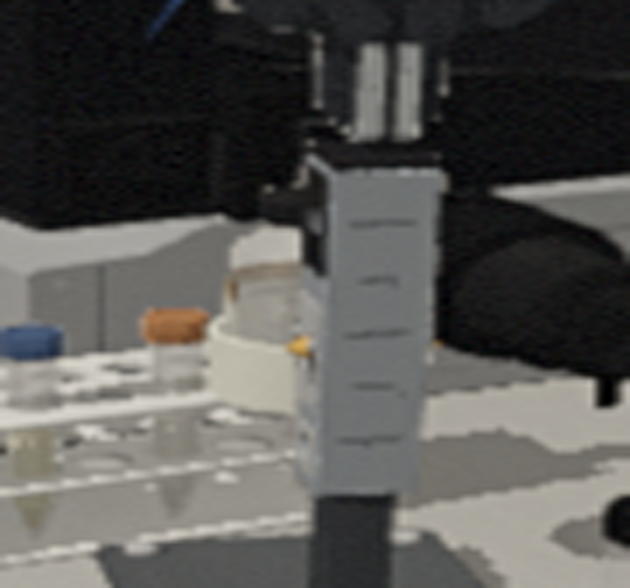

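View pics/w15.png

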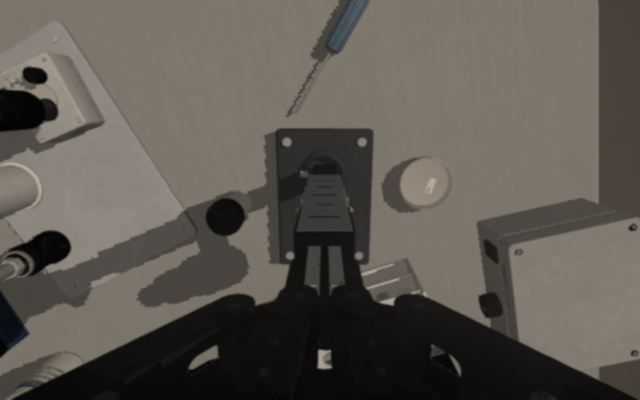

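>>> step_arm(
  series=[
    {"linear": [0,0,1],"turn": 0},
    {"linear": [0,0,2],"turn": 0},
    {"linear": [0,0,3],"turn": 0},
    {"linear": [0,0,3],"turn": 0},
  ],
)

```text
t: 23.92
eef_pos: [0.5287, 0.1473, 0.2378]
tool_rot: [-180.0, -0.0, 168.4]
contact_force: [0.2, -0.1, 0.2]
finger_gap: 0.0
```

>>> step_arm(
  series=[
    {"linear": [0,0,0.5],"turn": 0},
    {"linear": [0,0,1],"turn": 0},
    {"linear": [0,0,1],"turn": 0},
  ],
)

```text
t: 24.3
eef_pos: [0.5287, 0.1473, 0.2368]
tool_rot: [-180.0, -0.0, 168.4]
contact_force: [-0.5, 0.2, 0.5]
finger_gap: -0.0002
```

>>> step_arm(
  series=[
    {"linear": [0,0,0.5],"turn": 0},
    {"linear": [0,0,1],"turn": 0},
    {"linear": [0,0,1],"turn": 0},
  ],
)

```text
t: 24.68
eef_pos: [0.5287, 0.1473, 0.2358]
tool_rot: [180.0, -0.0, 168.4]
contact_force: [-0.6, 0.7, 0.1]
finger_gap: 0.0002
```

>>> step_arm(
  series=[
    {"linear": [0,0,0.5],"turn": 0},
    {"linear": [0,0,1],"turn": 0},
    {"linear": [0,0,1],"turn": 0},
  ],
)

```text
t: 25.05
eef_pos: [0.5288, 0.1473, 0.2354]
tool_rot: [180.0, 0.0, 168.4]
contact_force: [-1.6, 0.1, 4.5]
finger_gap: 0.0002
```

>>> step_arm(
  series=[
    {"linear": [0,0,0.4],"turn": 0},
    {"linear": [0,0,0.7],"turn": 0},
    {"linear": [0,0,0.7],"turn": 0},
  ],
)

```text
t: 25.42
eef_pos: [0.5288, 0.1473, 0.2353]
tool_rot: [180.0, 0.0, 168.4]
contact_force: [-3.7, 0.4, 8.3]
finger_gap: -0.0001
```

>>> step_arm(
  series=[
    {"linear": [0,0,0.3],"turn": 0},
    {"linear": [0,0,0.3],"turn": 0},
    {"linear": [0,0,0.3],"turn": 0},
    {"linear": [0,0,0.3],"turn": 0},
    {"linear": [0,0,0.3],"turn": 0},
    {"linear": [0,0,0.3],"turn": 0},
    {"linear": [0,0,0.3],"turn": 0},
  ],
)

```text
t: 26.3
eef_pos: [0.5288, 0.1473, 0.2353]
tool_rot: [180.0, 0.0, 168.4]
contact_force: [-5.2, -0.6, 9.6]
finger_gap: -0.0
```

```bash
python3 - <<'E'
from h import *
for k in range(3):
    s=robot.observe();print({k:s[k] for k in("t","eef_pos","contact_force")})
    i=capture("scene")
cv2.imwrite("pics/s16.png",cv2.resize(i[100:240,280:370],None,fx=7,fy=4.2,interpolation=cv2.INTER_CUBIC))
E
```

```text
{'t': 26.3, 'eef_pos': array([0.52883633, 0.14731348, 0.23525906]), 'contact_force': array([-5.18358526, -0.64671744,  9.61369783])}
{'t': 26.35, 'eef_pos': array([0.52883539, 0.14729792, 0.2352549 ]), 'contact_force': array([-5.17476491, -0.16900668,  9.50050131])}
{'t': 26.4, 'eef_pos': array([0.5288212 , 0.14732256, 0.23524973]), 'contact_force': array([-4.15738526,  0.05183946, 10.31343725])}
```

View pics/s16.png

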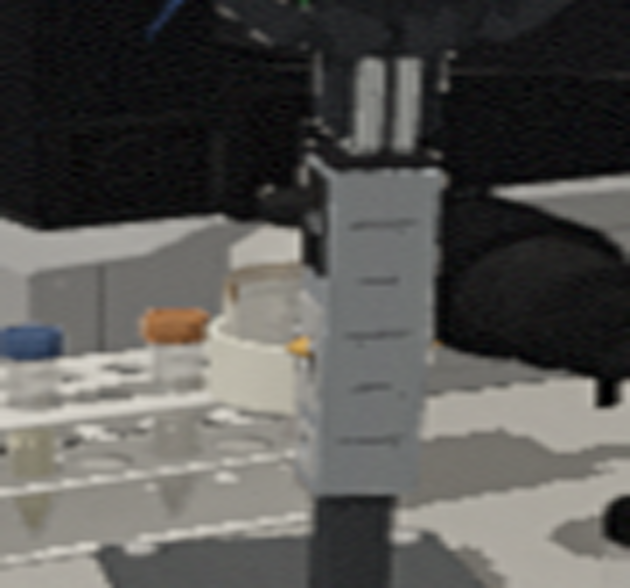

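Held at ~10 N for over 1 s; the marks and brass buttons did not move. Retreating.

>>> step_arm(
  series=[
    {"linear": [0,0,-1],"turn": 0},
    {"linear": [0,0,-5],"turn": 0},
    {"linear": [0,0,-25],"turn": 0},
    {"linear": [0,0,-60],"turn": 0},
    {"linear": [0,0,-100],"turn": 0},
    {"linear": [0,0,-100],"turn": 0},
    {"linear": [0,0,-100],"turn": 0},
    {"linear": [0,0,-100],"turn": 0},
  ],
)

```text
t: 27.45
eef_pos: [0.5281, 0.1473, 0.3322]
tool_rot: [-180.0, -0.2, 168.4]
contact_force: [-0.3, 0.1, 0.5]
finger_gap: -0.0002
```

```bash
python3 - <<'E'
from h import *
s=robot.observe();print({k:s[k] for k in("t","eef_pos","contact_force","joint_vel")})
i=capture("scene");cv2.imwrite("pics/s17.png",cv2.resize(i[100:300,230:410],None,fx=4,fy=3,interpolation=cv2.INTER_CUBIC))
i=capture("wrist");cv2.imwrite("pics/w17.png",i)
E
```

```text
{'t': 27.45, 'eef_pos': array([0.52805541, 0.14727093, 0.33219653]), 'contact_force': array([-0.2919089 ,  0.14866598,  0.48505899]), 'joint_vel': array([-0.04146381,  0.03147631, -0.09897397, -0.06838469,  0.11946542,
        0.04066005])}
```

View pics/s17.png

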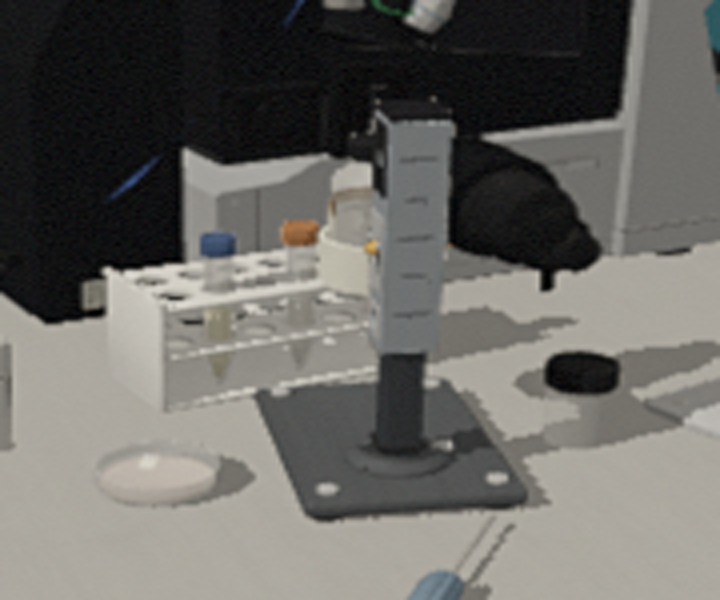

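View pics/w17.png

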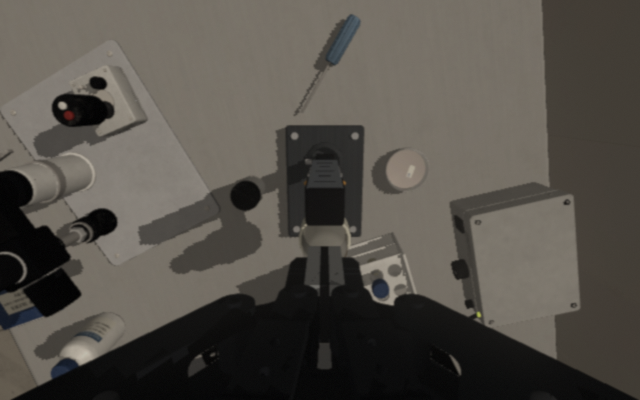

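```bash
python3 -c "
from bench import job
print(job.finish_job())"
```

```text
the job is handed in; nothing more can be done
None
```

The bottle stand is one hole higher, locked, and the job is handed in. `finish_job` gave no verdict, so what follows comes from the force readings and camera pictures.

- **Pinch and lift:** I pinched both buttons flush at 25 N. Getting the noses under the wall took up to 19 N measured at the tool. I then crept up in 1 mm steps until the sleeve took its own weight and the brass buttons showed out on both sides.
- **Locked before release:** While still gripping, I lowered the sleeve onto the buttons, and it stopped hard with 6 N upward on the tool. Only then did I let go.
- **Lock proof:** Shut fingertips pushed on the cap at 9.5–10.3 N for over 1 s. The sleeve did not sink.
- **Last checks:** The cap top touched at z = 0.2353 m, about 55–56 mm above its start by arm position. The last scene picture shows both buttons out and the bottle upright in its cup. In the last wrist picture the driver, case and dish are within a few pixels of where they were, and the arm is 95 mm clear of the cap.

**What disagreed or is uncertain:**
- The top and wrist cameras differed by about 3 mm in y, so I centred the grip by the image and the side forces.
- Sideways forces of up to about 7 N along x appeared during the lift.
- The button travel and the load on the buttons could not be read directly, so "fully out" and "not strained" rest on the pictures and the forces at the tool.

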